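# Rebuild the stepped spindle in the bench vice

## Task

Fit the three loose steel rings from the stone slab onto the stepped spindle standing in the bench vice, in order of size: first the large bush, slotted face down, turned until its slots drop over the two drive pins and it lies right down on the flange; then the middle spacer on top of it; last the small locking collar. Each must go fully home and sit flat; press the collar down past the spindle's three spring balls until it sits tight on the spacer. Leave the other things on the bench where they are.

Things in the scene. Friction and masses are not known exactly. Their poses are not given: they have to be found in the camera images.
- bush: The largest of the three steel rings (the bush): outside diameter 62 mm, bore 33.5 mm, height 20 mm, about 290 g. It lies on the stone slab, plain face up. Six radial slots, 6 mm deep and 20 degrees wide, 60 degrees apart, are cut right across its underside, where they cannot be seen from above and bear no mark. Origin at the centre of its underside, z up through the bore.
- bush_mid (a point): Centre of the bush's bore at half its height, 10 mm above its underside.
- spacer: The middle one (the spacer) of the three plain steel rings: outside diameter 50 mm, bore 25.5 mm, height 15 mm, about 170 g. It lies flat on the stone slab. Origin at the centre of its underside, z up through the bore; it is the same either way up and at any yaw.
- spacer_mid (a point): Centre of the spacer's bore at half its height, 7.5 mm above its underside.
- collar: The smallest (the locking collar) of the three plain steel rings: outside diameter 38 mm, bore 17.5 mm, height 12 mm, about 85 g. It lies flat on the stone slab. Origin at the centre of its underside, z up through the bore; it is the same either way up and at any yaw.
- collar_mid (a point): Centre of the collar's bore at half its height, 6 mm above its underside.
- shoulder (a point): Axis of the upright steel spindle at the upper face of its 58 mm flange, 103 mm above the table; z up. Above it are three plain round seats: 32 mm diameter from 0 to 20 mm up (for the bush), 24 mm from 20 to 35 mm (spacer), 16 mm from 35 mm to the tip (collar). Home, the rings' undersides lie 0 (bush), 20 (spacer) and 35 mm (collar) above this point.
- drive_pin (a point): Middle of the top of one of two drive pins on the flange, 24 mm from the axis on opposite sides (along the vice's y), 5 mm thick, 4.5 mm high. The bush on its seat stops on them, 4.5 mm short of home, until it is turned under light pressure (by less than 60 degrees) and two opposite slots come over them, within about 4 degrees either way; then it drops.
- seat_edge (a point): On the axis 20 mm above the shoulder, at the upper edge of the bush's 32 mm seat; the spacer's 24 mm seat has its upper edge 15 mm higher. Both edges are sharp, and each ring has only 1.5 mm of play in diameter on its own seat: a ring held out of line hangs on the edge (a few newtons are felt) and has to be shifted about by touch until it drops in. Steel oiled.
- ball_ring (a point): On the axis 49.4 mm above the shoulder, at the centres of three spring-loaded balls evenly spaced round the 16 mm seat, standing out 1.8 mm. The collar put over the tip stops on them with its underside about 52 mm above the shoulder; a straight push of about 8 to 15 N makes them give way, it goes down onto the spacer and they spring out above it.
- spindle_tip (a point): Top of the spindle on its axis, 61.5 mm above the shoulder; its rim has a 2 mm chamfer, the only one.
- vice: Blue bench vice holding the spindle, fixed to the table; origin on the table under the spindle's axis, x away from its screw. Its jaws are 88 mm wide (along y), with soft faces up to 95 mm, right under the spindle's flange; the body reaches 97 mm to +x, the screw with its 110 mm cross bar 130 mm to -x, 36 mm high.
- slab: White stone slab on which the rings lie, 300 x 300 x 20 mm, fixed; origin at the centre of its underside, so its top is 20 mm above the table.
- glue_jar: Bystander: amber glass jar with an aluminium lid, 58 mm across, 65 mm tall, standing on the slab; origin at the centre of its underside.
- bobbin: Bystander: small wound aluminium bobbin, 25 mm across, 12 mm tall, on the slab; origin at the centre of its underside.
- screwdriver: Bystander: screwdriver with a black handle, 170 mm long, 26 mm thick, lying on the slab; origin at the middle of its length, underside; its x axis runs along it.
- wrench: Bystander: flat steel spanner, 170 mm long, 38 mm wide, 8 mm thick, lying on the table; origin at the middle, underside; x along it.
- glue_brush: Bystander: flat brush with a wooden handle, 190 mm long, 42 mm wide, lying on the table; origin at the middle, underside; x along it.
- oil_bottle: Bystander: white plastic oil bottle, 52 mm across, 158 mm tall with its spout, on the table; origin at the centre of its underside.
- thread_cone: Bystander: cone of dark blue thread, 60 mm across, 162 mm tall, on the table; origin at the centre of its underside.
Mind the look-alikes: they are no part of the job. What is shaped like the spacer but blue is not meant.

How it is judged:
On the way, in this order (a step that is already met when the one before it is completed fails the run):
1. the bush is threaded onto its seat, within 13 mm of the flange (horizontal distance between bush_mid and shoulder below 0.003 m and z of bush_mid in the frame of shoulder below 0.023 m and angle between the z axis of bush and the z axis of shoulder, either way round below 0.12 rad), for 0.2 s.
2. over the bush, the spacer is threaded onto its seat, within 12 mm of its place (all of step 1 and horizontal distance between spacer_mid and shoulder below 0.003 m and z of spacer_mid in the frame of shoulder below 0.0395 m and angle between the z axis of spacer and the z axis of shoulder, either way round below 0.12 rad), for 0.2 s.
3. all three rings are fully home, the collar pressed down on the spacer (horizontal distance between each of bush_mid, spacer_mid, collar_mid and shoulder below 0.003 m and z of bush_mid in the frame of shoulder between 0.007 and 0.012 m and angle between the z axis of each of bush, spacer, collar and the z axis of shoulder, either way round below 0.06 rad and z of spacer_mid in the frame of shoulder between 0.0245 and 0.0295 m and z of collar_mid in the frame of shoulder between 0.038 and 0.043 m), for 0.2 s.
At the end, for the whole second after the job is handed in: Bush, spacer and collar are on the spindle in that order from the flange up, each centred within 3 mm of the axis, flat within 0.06 rad and no more than 2 mm above its home height (undersides 0, 20 and 35 mm above the flange; middles 10, 27.5 and 41 mm), at rest, the collar below the sprung balls (all of step 3 and linear speed of each of bush, spacer, collar below 0.01 m/s); the robot touches nothing.
It fails at once if the glue jar, the bobbin or the screwdriver on the slab is moved more than 25 mm (distance of any of glue_jar, bobbin, screwdriver from where it was at the start of the episode above 0.025 m).
It fails at once if the spanner, the brush, the oil bottle or the thread cone on the table is moved more than 25 mm (distance of any of wrench, glue_brush, oil_bottle, thread_cone from where it was at the start of the episode above 0.025 m).
It also fails if it takes over 72 s, if anything falls off the work surface, if the arm or the gripper's body presses on something with over 40 N, if the wrist force passes 120 N, or if a joint passes its speed limit or range.

## Robot

A 6-joint arm with a two-finger parallel gripper is mounted at the origin on the work surface. World frame = base frame: x ahead of the robot, y to its left, z up, the work surface at z = 0. Lengths are in m, angles in rad, forces in N, time in s.
With the tool pointing down it reaches from about 0.325 to 0.775 m from the base axis. Payload 5.5 kg.
Tool frame: the origin (TCP) lies at the centre of the arm's flange, where the gripper is bolted on; the fingertips stand 173 mm ahead of it and the grasp point (between the pads) lies 155 mm ahead of it; z points along the fingers, x is the direction in which the jaws open and shut, and the axes are right-handed (so a half turn about z gives the same grasp; the last joint's range is limited). The gripper opens to 85 mm and grips with 20 to 120 N. Pads are 22 mm wide; open, the fingers measure 114 mm over their backs; the gripper's body (76 mm by 85 mm) begins 54 mm behind the grasp point. The pads swing forward as they close: fully open they stand 13 mm farther back than shut.
Start: joints at [-1.167, 0.091, 1.231, -0, 1.82, -0.057], TCP at [0.267, -0.537, 0.405] pointing down, gripper open.
Joint ranges: [-2.87, 2.87], [-0.86, 2.18], [0.17, 2.46], [-1.51, 4.65], [0.06, 2.69], [-2.65, 2.65]. Speed limits (rad/s): [2.57, 2.57, 3.01, 3.14, 3.14, 3.14].

## Interface

Orientations are given as a unit quaternion [x, y, z, w].
In Python, from workcell import ctrl, get_image, finder gives the robot as it stands.
- The arm moves only by the tool step_arm, never from a script. Its argument "targets" is a list of rows, each a list of 3 entries, a list of its own where there are three numbers: the shift along the tool's x, y, z in cm, then the turn, a rotation vector about the tool's x, y, z in rad, then the opening, from 0 (shut) to 1 (fully open). A call has 1 to 20 rows; each row shifts and turns the pose as measured when the row begins, along the tool's axes as they then stand; what a row does not reach is not made up. A row lasts 1/8 s, in which the tool goes at most 62.5 mm and 10.7 degrees, less where a joint would pass 70% of its speed; a pose out of reach is approached as far as the arm can. A call with a gripper value outside its range is refused whole. The fingers move at their own pace and stop on an object; "grip_force" is the grip in N (left out, the last holds). Time passes only in rows, so rows that do not move let the fingers close. It gives the time, the measured TCP pose, the force and the opening at its end, in the units of the state.
- ctrl.sense(): the state, without advancing time (a new reading comes with each control period).
- get_image(name): name is "scene" or "top" or "wrist"; returns a dict with "img" (420x560x3 uint8, red, green, blue), "z_map" (420x560 float32, m along the optical axis (not along the pixel's ray), 0 where there is no reading), "fx", "fy", "cx", "cy" (pixels), "origin" and "orientation" of the camera in the world; the wrist camera has in their place "tool_from_camera" (4x4, takes a point from camera to tool coordinates, whose origin is the TCP and whose axes are the tool frame's). Camera axes: x right, y up, looking along -z (the intrinsics and any distortion apply to the point x, -y, -z); pixel columns grow to the right and rows downward; lengths in m; the calibration is good to about 2 mm. A picture is of the moment at which its call begins: read the wrist's pose just before it.
- ctrl.close_job(): hands the job in, once; it reports no verdict.
Trained networks look in the newest picture that a camera, given by its name, has taken for a name from the list of things; names that differ only in an ending like _2 or _b are one class to them, and where a whole thing is asked for, a point or a joint stands for the part that bears it (a point fixed in the world has none). Each returns a list of dicts, best first, with "p" (0 to 1); they miss things now and then, are a little off and sometimes report something else, mostly with a low value. They report only what shows in the picture. A call takes as long as a camera call. They do not tell look-alikes from the thing itself.
- finder.spot_in(camera, thing): "location" ([column, row] in pixels, amid what is visible of it).
The state is a dict: "t": time; "joint_positions": joint angles; "qvel": joint speeds; "joint_efforts": joint torques, N m; "tcp_pos": TCP position; "orientation": TCP orientation; "ft_force": force on the tool from outside, world axes, zero at the start; "wrist_torque": the same for the moment, N m; "width": opening from 0.0 (shut) to 1.0 (fully open).
Only numpy, scipy, OpenCV 4.12 (cv2) and the standard library are available. Lean on these libraries where they do the work, as an engineer would, in place of code of your own. Each camera call takes 0.05 s, during which the arm holds its last target.

## Working session

There is one attempt and no reset: what is moved stays moved. The work goes in short steps, Python scripts to look and compute and a tool call to move; the robot and the scene stay as the last step left them, time stands still between calls to the robot, and variables do not carry over. Pictures are saved under pics/ and viewed, and the job is handed in when it is done.

Besides the shell and the picture viewer there is one more tool, called by a JSON object that holds its "method" and its "body", one argument or row to a line. step_arm: Moves the arm, as the interface text tells. Its arguments: {"type":"object","properties":{"targets":{"type":"array","items":{"type":"array"}},"grip_force":{"type":"number"}},"required":["targets"]}

```bash
mkdir -p pics; ls; cat > h.py <<'E'
import numpy as np, cv2
from scipy.spatial.transform import Rotation as R
from workcell import ctrl,get_image,finder
def cam(name):
    s=ctrl.sense(); d=get_image(name)
    if name=='wrist':
        T=np.eye(4);T[:3,:3]=R.from_quat(s['orientation']).as_matrix();T[:3,3]=s['tcp_pos']
        d['T']=T@np.array(d['tool_from_camera'])
    else:
        o=np.array(d['orientation']);T=np.eye(4);T[:3,:3]=R.from_quat(o).as_matrix() if o.size==4 else o;T[:3,3]=d['origin'];d['T']=T
    return d
def save(d,n): cv2.imwrite('pics/'+n,d['img'][:,:,::-1])
def ray(d,u,v):
    return np.array([(u-d['cx'])/d['fx'],-(v-d['cy'])/d['fy'],-1.])
def px(d,u,v):
    z=d['z_map'][int(round(v)),int(round(u))]
    return (d['T']@np.append(ray(d,u,v)*z,1))[:3]
def pz(d,u,v,h):
    r=d['T'][:3,:3]@ray(d,u,v);o=d['T'][:3,3]
    return o+r*(h-o[2])/r[2]
def cloud(d):
    v,u=np.mgrid[:420,:560];z=d['z_map']
    P=np.stack([(u-d['cx'])/d['fx']*z,-(v-d['cy'])/d['fy']*z,-z],-1)
    return P@d['T'][:3,:3].T+d['T'][:3,3]
E
python3 - <<'E'
from h import *
for c in ['scene','top']:
    d=cam(c);save(d,c+'0.png')
    print(c,{k:d[k] for k in d if k not in('img','z_map','T')})
    for t in ['bush','spacer','collar','spindle_tip','vice','bobbin','glue_jar']:
        for r in finder.spot_in(c,t)[:3]:
            u,v=r['location'];print(t,round(r['p'],2),np.round([u,v]),np.round(px(d,u,v),3))
print(ctrl.sense())
E
```

```text
pics
scene {'fx': 428.1535863493599, 'fy': 428.1535863493599, 'cx': 277.968650737163, 'cy': 210.42522311214526, 'origin': array([1.02060702, 0.41552085, 0.92721588]), 'orientation': array([0.12999582, 0.28759741, 0.86443116, 0.39134076])}
bush 0.94 [372. 262.] [0.48  0.242 0.024]
spacer 0.82 [238. 315.] [0.788 0.093 0.015]
spacer 0.71 [247. 232.] [ 0.607 -0.056  0.001]
spacer 0.61 [318. 283.] [0.615 0.182 0.032]
collar 0.73 [318. 233.] [0.497 0.09  0.017]
spindle_tip 0.56 [237. 181.] [ 0.543 -0.144  0.082]
vice 0.76 [237. 178.] [ 0.539 -0.15   0.084]
vice 0.47 [329. 265.] [0.552 0.168 0.018]
bobbin 0.55 [139. 158.] [ 0.659 -0.404  0.082]
bobbin 0.47 [287. 239.] [0.569 0.05  0.032]
glue_jar 0.69 [334. 322.] [0.687 0.275 0.085]
top {'fx': 421.3861899314487, 'fy': 421.3861899314487, 'cx': 284.10373377320406, 'cy': 213.11235629333368, 'origin': array([0.4158283 , 0.01008576, 1.19376264]), 'orientation': array([ 0.05266662, -0.04682432, -0.695324  ,  0.715233  ])}
bush 0.62 [205. 235.] [0.512 0.237 0.042]
spacer 0.66 [229. 203.] [0.608 0.178 0.018]
spacer 0.65 [267. 152.] [0.759 0.077 0.0
[... 353 characters left out ...]
.264 0.081]
{'t': 0.8, 'joint_positions': array([-1.16668935e+00,  9.11003312e-02,  1.23066618e+00, -1.87977554e-05,
        1.81979908e+00, -5.67351436e-02]), 'qvel': array([-0.00098475, -0.00295216,  0.00036422, -0.00011211, -0.00159884,
        0.0006291 ]), 'joint_efforts': array([-1.13690487e-03, -4.58417380e+01, -4.18067300e+01, -1.78951204e-04,
        7.08128609e-04, -2.18335558e-06]), 'tcp_pos': array([ 0.26680587, -0.53743621,  0.40469413]), 'orientation': array([ 8.49911285e-01, -5.26925809e-01,  5.84666252e-06,  1.52278667e-05]), 'ft_force': array([ 0.32388555, -1.21528638,  0.39444708]), 'wrist_torque': array([-0.01823158,  0.03620257, -0.0020138 ]), 'width': 0.9975708347118243}
```

View pics/scene0.png

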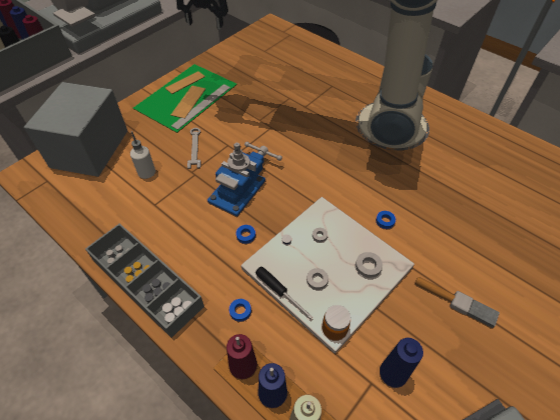

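View pics/top0.png

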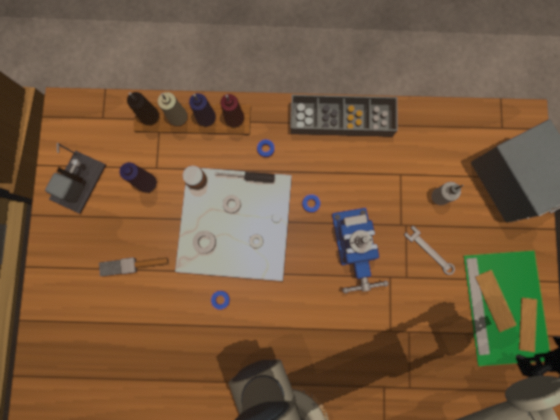

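```bash
cat >> h.py <<'E'
def ringfit(P,c,rad,zlo,zhi,rin,rout):
    # robust: points of top face near c, fit centre by maximising consistency via minEnclosing + LSQ on outer boundary
    m=(np.hypot(P[...,0]-c[0],P[...,1]-c[1])<rad)&(P[...,2]>zlo)&(P[...,2]<zhi)
    Q=P[m]
    from scipy.optimize import minimize
    def cost(p):
        r=np.hypot(Q[:,0]-p[0],Q[:,1]-p[1])
        return np.mean(np.minimum(np.maximum(0,r-rout)+np.maximum(0,rin-r),.006))
    best=min((minimize(cost,np.array(c[:2])+np.array([a,b]),method='Nelder-Mead') for a in(-.008,0,.008) for b in(-.008,0,.008)),key=lambda r:r.fun)
    return best.x,best.fun,len(Q),np.median(Q[:,2])
E
python3 - <<'E'
from h import *
for c in ['scene','top']:
    d=cam(c);P=cloud(d)
    np.save(c+'.npy',P)
    for n,(u,v),h,ri,ro in [('bush',(369,264),.04,.01675,.031),('spacer',(318,278),.035,.01275,.025),('collar',(320,235),.032,.00875,.019)]:
        if c=='top': u,v={'bush':(205,242),'spacer':(232,204),'collar':(257,241)}[n]
        c0=pz(d,u,v,h)
        f=ringfit(P,c0,.045,h-.005,h+.006,ri,ro)
        print(c,n,np.round(c0,3),np.round(f[0],4),f[1:])
    # spindle/vice
    c0=pz(d,*((237,148) if c=='scene' else (360,241)),.16)
    m=(np.hypot(P[...,0]-c0[0],P[...,1]-c0[1])<.08)
    for lo,hi in[(.098,.108),(.12,.126),(.135,.141),(.155,.17)]:
        k=m&(P[...,2]>lo)&(P[...,2]<hi)
        if k.any(): print(lo,hi,k.sum(),P[k].mean(0).round(4),P[k].min(0).round(3),P[k].max(0).round(3))
    b,w=cv2.threshold(np.uint8(0*d['img'][...,0]),1,1,0)
    im=d['img']; 
    r=(200,100,320,220) if c=='scene' else (310,190,410,310)
    cr=cv2.resize(im[r[1]:r[3],r[0]:r[2]],None,fx=4.5,fy=4.5,interpolation=cv2.INTER_CUBIC)
    cv2.imwrite(f'pics/{c}_vice.png',cr[:,:,::-1])
    r=(250,200,420,330) if c=='scene' else (170,160,300,285)
    cr=cv2.resize(im[r[1]:r[3],r[0]:r[2]],None,fx=4.5,fy=4.5,interpolation=cv2.INTER_CUBIC)
    cv2.imwrite(f'pics/{c}_slab.png',cr[:,:,::-1])
d=cam('wrist');save(d,'w0.png');print(d['tool_from_camera'],d['fx'],d['cx'],d['cy'])
E
```

```text
scene bush [0.499 0.244 0.04 ] [0.4967 0.2412] (np.float64(3.954570698813563e-05), 361, np.float64(0.03874660093161286))
scene spacer [0.606 0.175 0.035] [0.6057 0.1709] (np.float64(1.5936115824814757e-05), 257, np.float64(0.033571433908413884))
scene collar [0.506 0.103 0.032] [0.5033 0.0987] (np.float64(1.6467888553876737e-05), 129, np.float64(0.03050438199970751))
0.098 0.108 183 [ 0.5103 -0.173   0.1019] [ 0.475 -0.21   0.098] [ 0.533 -0.149  0.108]
0.12 0.126 35 [ 0.5078 -0.1731  0.1224] [ 0.489 -0.195  0.12 ] [ 0.521 -0.165  0.125]
0.135 0.141 26 [ 0.5061 -0.1752  0.1374] [ 0.492 -0.19   0.135] [ 0.515 -0.167  0.14 ]
0.155 0.17 37 [ 0.5063 -0.1773  0.1608] [ 0.496 -0.186  0.155] [ 0.513 -0.17   0.166]
top bush [0.493 0.237 0.04 ] [0.494  0.2401] (np.float64(6.171987947092728e-06), 288, np.float64(0.03930498582883257))
top spacer [0.602 0.168 0.035] [0.6028 0.1696] (np.float64(1.016143709720873e-05), 193, np.float64(0.0340854652565743))
top collar [0.501 0.095 0.032] [0.5007 0.0973] (np.float64(3.817239304386537e-06), 114, np.float64(0.030949533426985143))
0.098 0.108 258 [ 0.5015 -0.179   0.1019] [ 0.474 -0.209  0.098] [ 0.53  -0.151  0.108]
0.12 0.126 36 [ 0.4999 -0.1753  0.1223] [ 0.486 -0.194  0.12 ] [ 0.517 -0.166  0.126]
0.135 0.141 26 [ 0.5007 -0.1765  0.1374] [ 0.491 -0.192  0.135] [ 0.513 -0.169  0.141]
0.155 0.17 37 [ 0.5016 -0.1794  0.1624] [ 0.494 -0.186  0.155] [ 0.509 -0.172  0.168]
[[ 9.99999849e-01 -5.49470385e-04 -2.50913997e-05  2.68102774e-04]
 [-5.30133642e-04 -9.50638489e-01 -3.10300149e-01 -8.09825096e-02]
 [ 1.46647892e-04  3.10300115e-01 -9.50638636e-01  3.14848911e-02]
 [ 0.00000000e+00  0.00000000e+00  0.00000000e+00  1.00000000e+00]] 295.532049550947 276.011614229016 212.00709014762504
```

View pics/scene_vice.png

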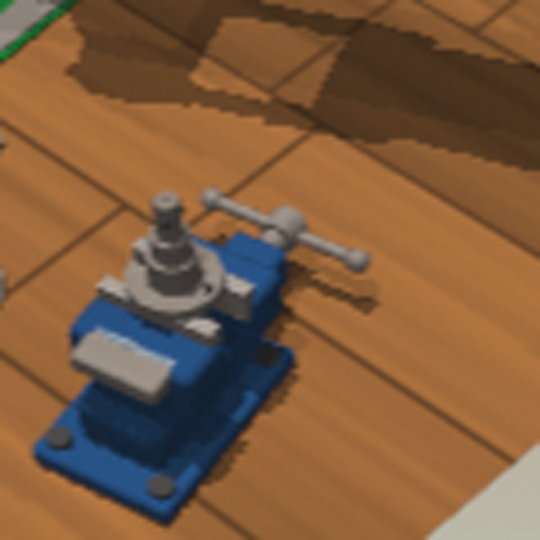

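View pics/scene_slab.png

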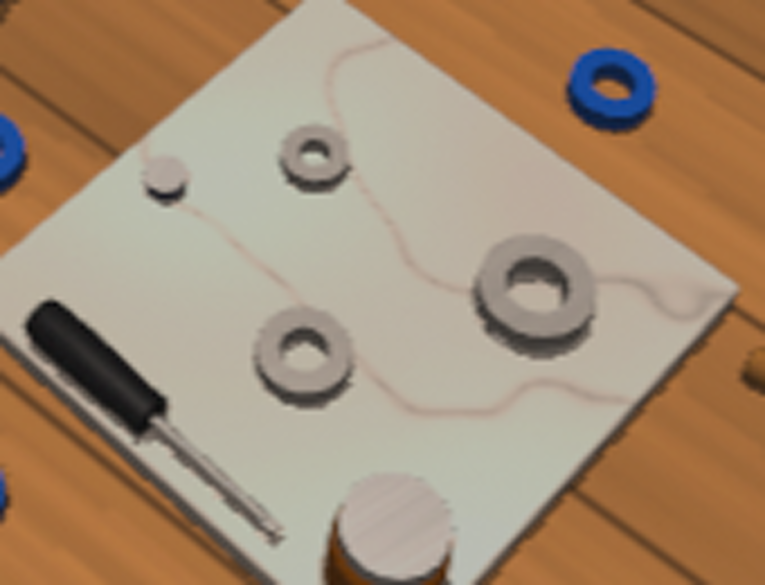

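View pics/top_vice.png

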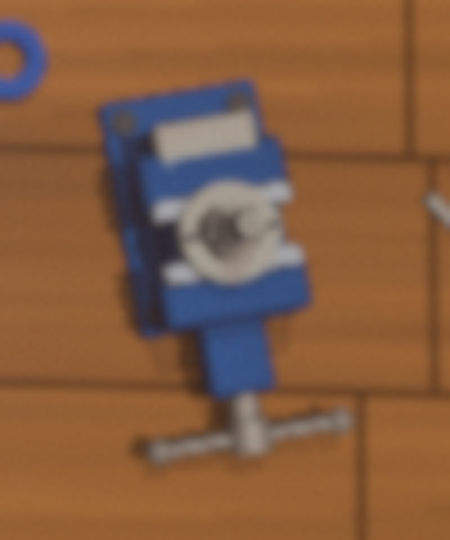

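View pics/w0.png

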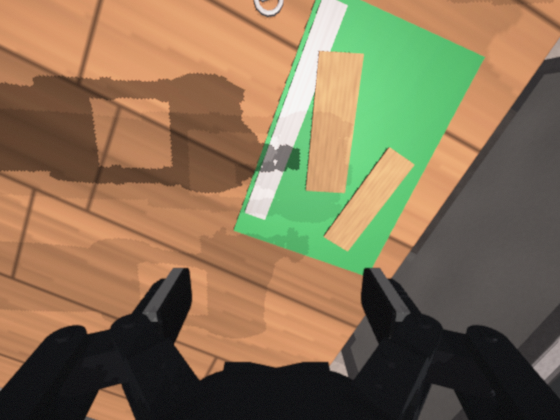

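```bash
cat >> h.py <<'E'
def go(x,y,z,yaw=None,s=None):
    s=s or ctrl.sense();Rm=R.from_quat(s['orientation']);d=Rm.inv().apply(np.array([x,y,z])-s['tcp_pos'])*100
    X=Rm.as_matrix();yw=np.degrees(np.arctan2(X[1,0],X[0,0]))
    print('t',round(s['t'],2),'tcp',np.round(s['tcp_pos'],4),'yaw',round(yw,2),'tilt',np.round(X[:2,2],4),'F',np.round(s['ft_force'],1),'w',round(s['width'],3),'j6',round(s['joint_positions'][5],2))
    print('tool shift cm',np.round(d,2), 'turn', None if yaw is None else round(-np.radians(yaw-yw),3))
E
python3 -c "
from h import *
go(.5035,-.1785,.405)"
```

```text
t 0.95 tcp [ 0.2668 -0.5374  0.4047] yaw -63.6 tilt [ 0. -0.] F [-0.2  0.5 -0.3] w 0.998 j6 -0.06
tool shift cm [-2.162e+01 -3.716e+01 -3.000e-02] turn None
```

{"method": "step_arm", "body": {
  "targets": [
    [[-2.7, -4.65, 0], [0, 0, 0], 1],
    [[-2.7, -4.65, 0], [0, 0, 0], 1],
    [[-2.7, -4.65, 0], [0, 0, 0], 1],
    [[-2.7, -4.65, 0], [0, 0, 0], 1],
    [[-2.7, -4.65, 0], [0, 0, 0], 1],
    [[-2.7, -4.65, 0], [0, 0, 0], 1],
    [[-2.7, -4.65, 0], [0, 0, 0], 1],
    [[-2.7, -4.65, 0], [0, 0, 0], 1]
  ]
}}

```text
t: 1.95
tcp_pos: [0.509, -0.1712, 0.4043]
orientation: [0.848, -0.53, 0.001, -0.0]
ft_force: [0.6, -0.7, 0.1]
width: 0.999
```

```bash
python3 -c "
from h import *
go(.5035,-.1785,.335,-63.6)"
```

```text
t 1.95 tcp [ 0.509  -0.1712  0.4043] yaw -64.05 tilt [ 0.0019 -0.0008] F [ 0.6 -0.7  0.1] w 0.999 j6 0.73
tool shift cm [0.4  0.83 6.93] turn -0.008
```

Good tracking. Lower around the tip (to z 0.335), open.

{"method": "step_arm", "body": {
  "targets": [
    [[0.4, 0.85, 2.5], [0, 0, -0.008], 1],
    [[0, 0, 2.5], [0, 0, 0], 1],
    [[0, 0, 1.9], [0, 0, 0], 1],
    [[0, 0, 0], [0, 0, 0], 1]
  ]
}}

```text
t: 2.45
tcp_pos: [0.5054, -0.1741, 0.3339]
orientation: [0.852, -0.523, 0.002, -0.001]
ft_force: [-0.4, 0.0, 0.7]
width: 1.001
```

```bash
python3 - <<'E'
from h import *
go(.5035,-.1785,.335,-63.6)
d=cam('wrist');save(d,'w1.png');np.save('w1z.npy',d['z_map']);np.save('w1T.npy',d['T'])
P=cloud(d)
for lo,hi in[(.1,.106),(.12,.126),(.135,.141),(.160,.170)]:
    k=(P[...,2]>lo)&(P[...,2]<hi)&(np.hypot(P[...,0]-.5035,P[...,1]+.1785)<.035)
    if k.any(): print(lo,k.sum(),P[k].mean(0).round(4),P[k].min(0).round(3),P[k].max(0).round(3))
E
```

```text
t 2.45 tcp [ 0.5054 -0.1741  0.3339] yaw -63.1 tilt [ 0.0037 -0.0007] F [-0.4  0.   0.7] w 1.001 j6 0.71
tool shift cm [ 0.31  0.37 -0.11] turn 0.009
0.1 2421 [ 0.5112 -0.1766  0.1024] [ 0.475 -0.209  0.1  ] [ 0.533 -0.152  0.106]
0.12 576 [ 0.5108 -0.1767  0.1225] [ 0.489 -0.197  0.12 ] [ 0.52  -0.165  0.126]
0.135 508 [ 0.5085 -0.178   0.1374] [ 0.494 -0.193  0.135] [ 0.516 -0.169  0.141]
0.16 639 [ 0.5053 -0.1798  0.1633] [ 0.496 -0.189  0.16 ] [ 0.512 -0.173  0.166]
```

View pics/w1.png

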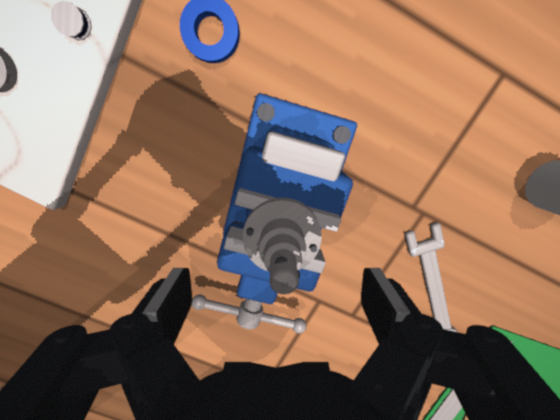

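```bash
python3 - <<'E'
from h import *
im=cv2.imread('pics/w1.png')
cv2.imwrite('pics/w1c.png',cv2.resize(im[180:310,220:350],None,fx=4.5,fy=4.5,interpolation=cv2.INTER_CUBIC))
d=dict(z_map=np.load('w1z.npy'),T=np.load('w1T.npy'),fx=295.532,fy=295.532,cx=276.0116,cy=212.007)
P=cloud(d)
c0=np.array([.505,-.18])
for h,ri,ro in[(.103,.0,.029),(.123,.012,.016),(.138,.008,.012),(.1645,0,.0065)]:
    f=ringfit(P,c0,.034,h-.0012,h+.0012,ri,ro);print(h,f)
    k=(abs(P[...,2]-h)<.0012)&(np.hypot(*(P[...,:2]-c0).transpose(2,0,1))<.034)
    Q=P[k][:,:2];c,r=cv2.minEnclosingCircle(Q.astype(np.float32)*1000);print('  enc',c,r)
k=(P[...,2]>.15)&(P[...,2]<.175)&(np.hypot(*(P[...,:2]-c0).transpose(2,0,1))<.02)
print(np.histogram(P[k][:,2],12))
v,u=np.nonzero(k);print(u.min(),u.max(),v.min(),v.max())
E
```

```text
0.103 (array([ 0.50411894, -0.1806326 ]), np.float64(5.602340426906178e-07), 1944, np.float64(0.10252238597612187))
  enc (504.13153076171875, -180.6243438720703) 29.21915054321289
0.123 (array([ 0.50392651, -0.18070046]), np.float64(1.4210885426542664e-05), 414, np.float64(0.12254362532819965))
  enc (504.4741516113281, -180.37225341796875) 15.975550651550293
0.138 (array([ 0.50394495, -0.18066908]), np.float64(1.557533781573534e-05), 365, np.float64(0.1375241208012218))
  enc (504.42218017578125, -180.40647888183594) 11.990836143493652
0.1645 (array([ 0.50451978, -0.18027811]), np.float64(5.310748147614636e-05), 373, np.float64(0.16389564398316636))
  enc (504.9997863769531, -180.0404052734375) 7.7723212242126465
(array([ 25,  21,  54,  47,  31,  30,  34,  30,  50, 134, 345, 104]), array([0.15000424, 0.15129885, 0.15259345, 0.15388806, 0.15518266,
       0.15647727, 0.15777187, 0.15906648, 0.16036108, 0.16165569,
       0.16295029, 0.1642449 , 0.1655395 ]))
270 300 257 294
```

View pics/w1c.png

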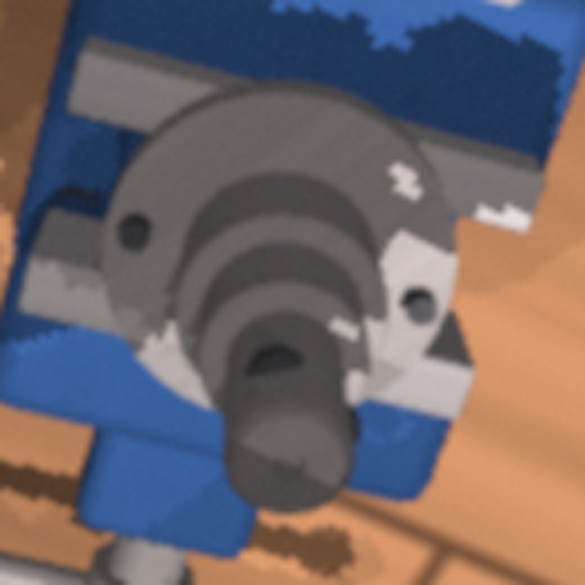

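```bash
python3 -c "
from h import *
go(.4953,.2407,.36,-63.6)"
```

```text
t 2.5 tcp [ 0.5055 -0.1742  0.3352] yaw -63.11 tilt [ 0.0055 -0.0014] F [-0.2  0.9  0.1] w 0.997 j6 0.71
tool shift cm [-37.46 -17.86  -2.54] turn 0.009
```

{"method": "step_arm", "body": {
  "targets": [
    [[0, 0, -4.5], [0, 0, 0], 1],
    [[-4.7, -2.23, 0], [0, 0, 0], 1],
    [[-4.7, -2.23, 0], [0, 0, 0], 1],
    [[-4.7, -2.23, 0], [0, 0, 0], 1],
    [[-4.7, -2.23, 0], [0, 0, 0], 1],
    [[-4.7, -2.23, 0], [0, 0, 0], 1],
    [[-4.7, -2.23, 0], [0, 0, 0], 1],
    [[-4.7, -2.23, 2], [0, 0, 0], 1],
    [[-4.2, -2.0, 4], [0, 0, 0], 1],
    [[0, 0, 4], [0, 0, 0], 1],
    [[0, 0, 0], [0, 0, 0], 1]
  ]
}}

```text
t: 3.88
tcp_pos: [0.4996, 0.246, 0.2971]
orientation: [0.85, -0.527, 0.014, -0.01]
ft_force: [-0.0, 0.4, 0.1]
width: 0.999
```

```bash
python3 - <<'E'
from h import *
go(.4953,.2407,.215,-63.6)
d=cam('wrist');save(d,'w2.png');P=cloud(d);np.save('w2P.npy',P)
print(ringfit(P,[.4953,.2407],.045,.037,.042,.01675,.031))
E
```

```text
t 3.88 tcp [0.4996 0.246  0.2971] yaw -63.65 tilt [0.034  0.0027] F [-0.   0.4  0.1] w 0.999 j6 1.51
tool shift cm [0.18 0.88 8.19] turn -0.001
(array([0.49621167, 0.24002972]), np.float64(2.7818747652799743e-06), 2996, np.float64(0.0393004934259884))
```

View pics/w2.png

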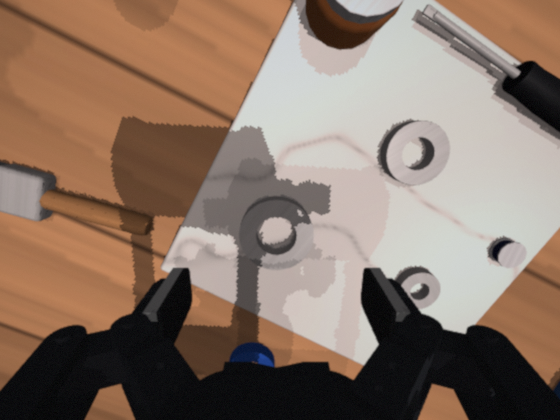

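```bash
cat >> h.py <<'E'
def rv(yaw=None):
    s=ctrl.sense();Rm=R.from_quat(s['orientation']);X=Rm.as_matrix()
    a=np.arctan2(X[1,0],X[0,0]) if yaw is None else np.radians(yaw)
    D=np.array([[np.cos(a),np.sin(a),0],[np.sin(a),-np.cos(a),0],[0,0,-1]])
    print('rv',np.round((Rm.inv()*R.from_matrix(D)).as_rotvec(),3))
E
python3 - <<'E'
from h import *
rv(-63.6)
P=np.load('w2P.npy')
print('spacer',ringfit(P,[.604,.170],.04,.032,.037,.01275,.025))
print('collar',ringfit(P,[.502,.098],.03,.0285,.034,.00875,.019))
E
```

```text
rv [-0.036 -0.013 -0.001]
spacer (array([0.60509233, 0.17009075]), np.float64(4.47765793499758e-06), 2468, np.float64(0.034303736049961966))
collar (array([0.50293436, 0.09739119]), np.float64(1.3063734563924795e-05), 830, np.float64(0.03118868101807476))
```

```bash
python3 -c "
from h import *
go(.4962,.2400,.26,-63.6)"
```

```text
t 3.92 tcp [0.5001 0.2461 0.3   ] yaw -63.67 tilt [0.0381 0.0048] F [ 0.1 -0.1  0.2] w 1.001 j6 1.51
tool shift cm [0.32 0.76 3.98] turn -0.001
```

{"method": "step_arm", "body": {
  "targets": [
    [[0.3, 0.75, 2.0], [-0.04, -0.015, 0], 1],
    [[0, 0, 2.0], [0, 0, 0], 1],
    [[0, 0, 0], [0, 0, 0], 1]
  ]
}}

```text
t: 4.3
tcp_pos: [0.4964, 0.2384, 0.2626]
orientation: [0.849, -0.529, -0.001, -0.001]
ft_force: [0.2, 0.8, 0.0]
width: 0.996
```

```bash
python3 - <<'E'
from h import *
go(.4962,.2400,.205,-63.6);rv(-63.6)
d=cam('wrist');save(d,'w3.png');P=cloud(d)
print(ringfit(P,[.4962,.2400],.045,.037,.042,.01675,.031))
# fingertip geometry in tool frame
T=np.linalg.inv(d['T']@np.linalg.inv(np.array(d['tool_from_camera'])))
Q=P@T[:3,:3].T+T[:3,3]
z=d['z_map']
k=(z>0)&(Q[...,2]<.19)&(Q[...,2]>.1)&(abs(Q[...,0])<.06)
v,u=np.nonzero(k)
for side in(-1,1):
    q=Q[k&(Q[...,0]*side>.02)];i=np.argsort(-q[:,2])[:8]
    print(side,q[i].round(3).tolist())
E
```

```text
t 4.3 tcp [0.4964 0.2384 0.2626] yaw -63.83 tilt [-0.0004  0.0029] F [0.2 0.8 0. ] w 0.996 j6 1.5
tool shift cm [-0.14 -0.05  5.76] turn -0.004
rv [-0.001  0.003 -0.004]
(array([0.49629686, 0.24010304]), np.float64(3.0216228042440854e-06), 4132, np.float64(0.03937654278188733))
-1 [[-0.042, -0.007, 0.162], [-0.042, -0.001, 0.161], [-0.042, -0.005, 0.161], [-0.042, 0.007, 0.161], [-0.043, -0.009, 0.161], [-0.042, 0.006, 0.161], [-0.042, 0.004, 0.161], [-0.042, 0.005, 0.161]]
1 [[0.043, -0.007, 0.162], [0.044, -0.005, 0.161], [0.044, -0.009, 0.161], [0.044, -0.003, 0.161], [0.043, -0.006, 0.161], [0.043, 0.0, 0.161], [0.043, -0.002, 0.16], [0.044, 0.003, 0.16]]
```

View pics/w3.png

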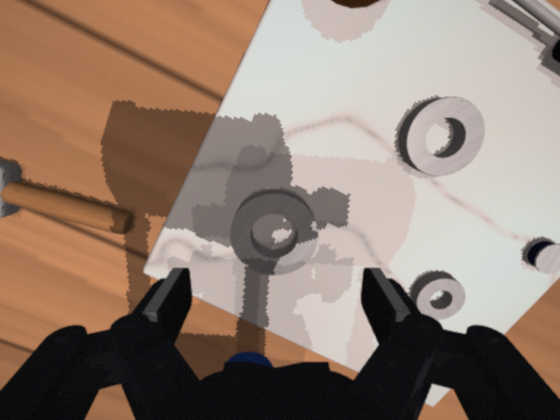

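{"method": "step_arm", "body": {
  "targets": [
    [[-0.16, -0.07, 2.4], [0, 0.003, 0], 1],
    [[0, 0, 2.4], [0, 0, 0], 1],
    [[0, 0, 2.3], [0, 0, 0], 1],
    [[0, 0, 0], [0, 0, 0], 1]
  ],
  "grip_force": 50
}}

```text
t: 4.85
tcp_pos: [0.4983, 0.2402, 0.1953]
orientation: [0.848, -0.529, 0.003, -0.004]
ft_force: [0.2, 0.5, 0.1]
width: 0.999
```

```bash
python3 - <<'E'
from h import *
go(.4963,.2401,.190,-63.6);rv(-63.6)
E
```

```text
t 4.85 tcp [0.4983 0.2402 0.1953] yaw -63.91 tilt [0.0092 0.0034] F [0.2 0.5 0.1] w 0.999 j6 1.5
tool shift cm [-0.08  0.19  0.52] turn -0.005
rv [-0.01  -0.001 -0.005]
```

{"method": "step_arm", "body": {
  "targets": [
    [[-0.08, 0.19, 0.55], [-0.01, 0, -0.005], 1],
    [[0, 0, 0], [0, 0, 0], 1]
  ]
}}

```text
t: 5.1
tcp_pos: [0.4969, 0.2403, 0.1921]
orientation: [0.85, -0.527, 0.001, -0.001]
ft_force: [0.4, 0.0, 0.4]
width: 1.001
```

```bash
python3 - <<'E'
from h import *
go(.4963,.2401,.190,-63.6);rv(-63.6)
E
```

```text
t 5.1 tcp [0.4969 0.2403 0.1921] yaw -63.61 tilt [0.003 0.   ] F [0.4 0.  0.4] w 1.001 j6 1.5
tool shift cm [-0.01  0.07  0.21] turn -0.0
rv [-0.003 -0.001 -0.   ]
```

Close.

{"method": "step_arm", "body": {
  "targets": [
    [[0, 0.07, 0.25], [-0.003, -0.001, 0], 1],
    [[0, 0, 0.1], [0, 0, 0], 0.6],
    [[0, 0, 0], [0, 0, 0], 0.6],
    [[0, 0, 0], [0, 0, 0], 0.6],
    [[0, 0, 0], [0, 0, 0], 0.6]
  ]
}}

```text
t: 5.72
tcp_pos: [0.4969, 0.2403, 0.1909]
orientation: [0.85, -0.527, 0.001, -0.001]
ft_force: [0.3, -1.7, 0.3]
width: 0.706
```

```bash
python3 - <<'E'
from h import *
go(.4963,.2401,.190,-63.6);rv(-63.6)
d=cam('wrist');save(d,'w4.png');P=cloud(d);np.save('w4P.npy',P)
print(ringfit(P,[.4963,.2400],.045,.037,.043,.01675,.031))
E
```

```text
t 5.72 tcp [0.4969 0.2403 0.1909] yaw -63.61 tilt [0.0034 0.0011] F [ 0.3 -1.7  0.3] w 0.706 j6 1.5
tool shift cm [-0.01  0.06  0.09] turn -0.0
rv [-0.004 -0.    -0.   ]
(array([0.49715971, 0.23978665]), np.float64(0.00020204804114105083), 9157, np.float64(0.03929505782200578))
```

View pics/w4.png

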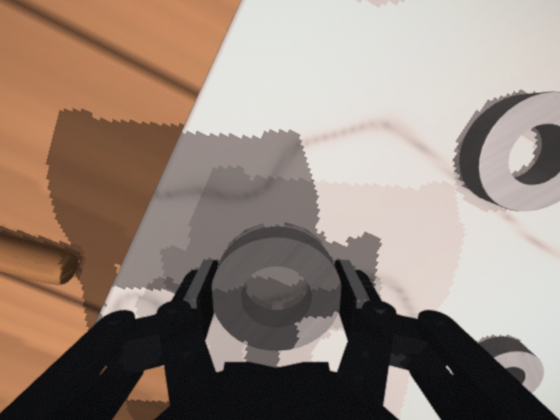

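{"method": "step_arm", "body": {
  "targets": [
    [[0, 0, -2], [0, 0, 0], 0.6],
    [[0, 0, -4], [0, 0, 0], 0.6],
    [[0, 0, -6], [0, 0, 0], 0.6],
    [[0, 0, -6], [0, 0, 0], 0.6],
    [[0, 0, 0], [0, 0, 0], 0.6]
  ]
}}

```text
t: 6.4
tcp_pos: [0.4953, 0.2397, 0.379]
orientation: [0.85, -0.527, 0.0, -0.0]
ft_force: [0.6, 1.1, -2.8]
width: 0.705
```

```bash
cat >> h.py <<'E'
def held(d,h,ri,ro,n=''):
    """fit held ring in tool frame; returns centre xy, z of its top"""
    P=cloud(d);T=np.linalg.inv(d['T']@np.linalg.inv(np.array(d['tool_from_camera'])))
    Q=P@T[:3,:3].T+T[:3,3]
    k=(d['z_map']>0)&(abs(Q[...,2]-h)<.006)&(np.hypot(Q[...,0],Q[...,1])<ro+.004)&(abs(Q[...,0])<ro-.006)
    q=Q[k];A=np.c_[q[:,:2],np.ones(len(q))]
    hist,e=np.histogram(q[:,2],60);zm=e[hist.argmax()]
    k2=abs(q[:,2]-zm)<.002
    w=np.linalg.lstsq(A[k2],q[k2,2],rcond=None)[0]
    q2=q[k2&(abs(q[:,2]-A@w)<.0012)]
    from scipy.optimize import minimize
    def cost(p):
        r=np.hypot(q2[:,0]-p[0],q2[:,1]-p[1])
        return np.mean(np.minimum(np.maximum(0,r-ro)+np.maximum(0,ri-r),.003))
    b=min((minimize(cost,[a,c],method='Nelder-Mead') for a in(-.003,0,.003) for c in(-.004,0,.004)),key=lambda r:r.fun)
    print('held: centre tool',b.x.round(4),'cost',b.fun,'n',len(q2),'plane',w.round(4))
    return b.x,w
E
python3 - <<'E'
from h import *
go(.5042,-.1805,.36,-63.6);rv(-63.6)
d=cam('wrist');save(d,'w5.png')
held(d,.151,.01675,.031)
E
```

```text
t 6.4 tcp [0.4953 0.2397 0.379 ] yaw -63.61 tilt [0.0012 0.0001] F [ 0.6  1.1 -2.8] w 0.705 j6 1.5
tool shift cm [38.03 17.89  1.9 ] turn -0.0
rv [-0.001 -0.    -0.   ]
held: centre tool [0.0005 0.0008] cost 4.892065691733156e-06 n 7169 plane [ 0.0008 -0.0019  0.1517]
```

View pics/w5.png

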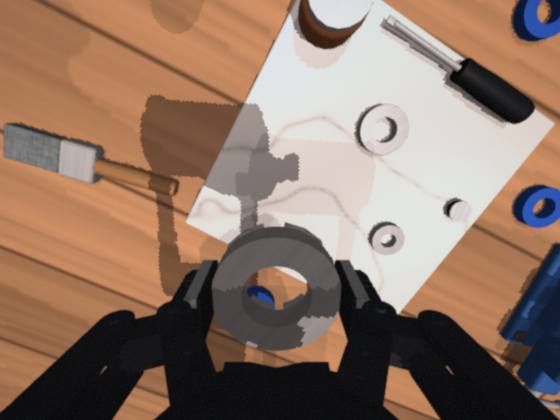

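{"method": "step_arm", "body": {
  "targets": [
    [[4.2, 1.98, 0], [0, 0, 0], 0.6],
    [[4.2, 1.98, 0], [0, 0, 0], 0.6],
    [[4.2, 1.98, 0], [0, 0, 0], 0.6],
    [[4.2, 1.98, 0], [0, 0, 0], 0.6],
    [[4.2, 1.98, 0], [0, 0, 0], 0.6],
    [[4.2, 1.98, 0], [0, 0, 0], 0.6],
    [[4.2, 1.98, 0], [0, 0, 0], 0.6],
    [[4.2, 1.98, 0], [0, 0, 0], 0.6],
    [[4.2, 1.98, 0], [0, 0, 0], 0.6],
    [[0, 0, 0], [0, 0, 0], 0.6]
  ]
}}

```text
t: 7.7
tcp_pos: [0.5012, -0.1902, 0.3567]
orientation: [0.85, -0.526, -0.016, 0.008]
ft_force: [-0.2, 0.2, -2.8]
width: 0.707
```

```bash
python3 - <<'E'
from h import *
go(.5047,-.1797,.345,-63.6);rv(-63.6)
E
```

```text
t 7.7 tcp [ 0.5012 -0.1902  0.3567] yaw -63.46 tilt [-0.0352  0.0022] F [-0.2  0.2 -2.8] w 0.707 j6 0.68
tool shift cm [-0.76 -0.81  1.16] turn 0.003
rv [0.031 0.018 0.003]
```

{"method": "step_arm", "body": {
  "targets": [
    [[-0.76, -0.81, 0.3], [0.031, 0.018, 0.003], 0.6],
    [[0, 0, 0], [0, 0, 0], 0.6]
  ]
}}

```text
t: 7.95
tcp_pos: [0.5045, -0.1792, 0.3502]
orientation: [0.85, -0.527, -0.003, -0.0]
ft_force: [-0.2, -0.9, -2.8]
width: 0.707
```

```bash
python3 - <<'E'
from h import *
go(.5047,-.1797,.345,-63.6);rv(-63.6)
d=cam('wrist');save(d,'w6.png')
held(d,.151,.01675,.031)
E
```

```text
t 7.95 tcp [ 0.5045 -0.1792  0.3502] yaw -63.67 tilt [-0.0046  0.0032] F [-0.2 -0.9 -2.8] w 0.707 j6 0.71
tool shift cm [0.05 0.01 0.52] turn -0.001
rv [ 0.003  0.005 -0.001]
held: centre tool [0.0006 0.0008] cost 4.796788205166563e-06 n 7159 plane [-1.000e-04 -1.500e-03  1.516e-01]
```

View pics/w6.png

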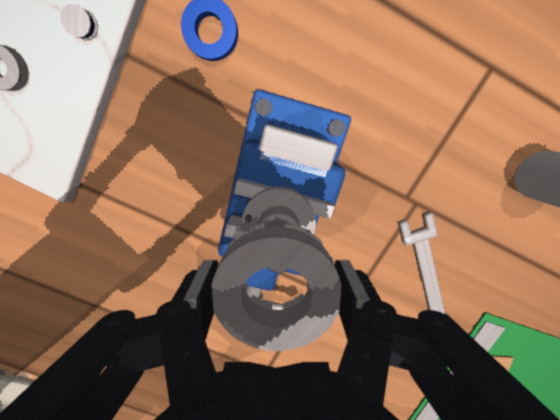

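{"method": "step_arm", "body": {
  "targets": [
    [[0.05, 0, 1.3], [0.003, 0.005, 0], 0.6],
    [[0, 0, 1.3], [0, 0, 0], 0.6],
    [[0, 0, 1.3], [0, 0, 0], 0.6],
    [[0, 0, 0.8], [0, 0, 0], 0.6],
    [[0, 0, 0], [0, 0, 0], 0.6]
  ]
}}

```text
t: 8.62
tcp_pos: [0.5042, -0.179, 0.2982]
orientation: [0.85, -0.527, -0.002, 0.001]
ft_force: [-0.4, -0.7, -2.3]
width: 0.706
```

```bash
python3 - <<'E'
from h import *
go(.5047,-.1797,.291,-63.6);rv(-63.6)
E
```

```text
t 8.62 tcp [ 0.5042 -0.179   0.2982] yaw -63.57 tilt [-0.004   0.0006] F [-0.4 -0.7 -2.3] w 0.706 j6 0.71
tool shift cm [ 0.09 -0.01  0.72] turn 0.0
rv [0.003 0.002 0.   ]
```

{"method": "step_arm", "body": {
  "targets": [
    [[0.09, 0, 0.1], [0.003, 0.002, 0], 0.6],
    [[0.0, 0, 0.2], [0, 0, 0], 0.6],
    [[0.0, 0, 0.2], [0, 0, 0], 0.6],
    [[0, 0, 0.2], [0, 0, 0], 0.6],
    [[0, 0, 0], [0, 0, 0], 0.6]
  ]
}}

```text
t: 9.25
tcp_pos: [0.5049, -0.18, 0.2923]
orientation: [0.85, -0.527, 0.001, -0.0]
ft_force: [0.4, 0.2, -3.0]
width: 0.703
```

```bash
python3 - <<'E'
from h import *
go(.5047,-.1797,.291,-63.6);rv(-63.6)
E
```

```text
t 9.25 tcp [ 0.5049 -0.18    0.2923] yaw -63.58 tilt [ 0.0022 -0.0009] F [ 0.4  0.2 -3. ] w 0.703 j6 0.7
tool shift cm [-0.04  0.    0.13] turn 0.0
rv [-0.002 -0.002  0.   ]
```

{"method": "step_arm", "body": {
  "targets": [
    [[-0.02, 0, 0.3], [-0.001, -0.001, 0], 0.6],
    [[0.0, 0, 0.3], [0, 0, 0], 0.6],
    [[0, 0, 0.3], [0, 0, 0], 0.6],
    [[0, 0, 0.2], [0, 0, 0], 0.6],
    [[0, 0, 0], [0, 0, 0], 0.6]
  ]
}}

```text
t: 9.88
tcp_pos: [0.5048, -0.1798, 0.2804]
orientation: [0.85, -0.527, 0.0, -0.0]
ft_force: [0.3, -0.4, -3.2]
width: 0.704
```

```bash
python3 - <<'E'
from h import *
go(.5047,-.1797,.279,-63.6);rv(-63.6)
E
```

```text
t 9.88 tcp [ 0.5048 -0.1798  0.2804] yaw -63.58 tilt [ 0.0006 -0.0004] F [ 0.3 -0.4 -3.2] w 0.704 j6 0.7
tool shift cm [-0.02  0.    0.14] turn 0.0
rv [-0.    -0.001  0.   ]
```

{"method": "step_arm", "body": {
  "targets": [
    [[0, 0, 0.15], [0, 0, 0], 0.6],
    [[0, 0, 0.1], [0, 0, 0], 0.6],
    [[0, 0, 0.1], [0, 0, 0], 0.6]
  ]
}}

```text
t: 10.25
tcp_pos: [0.5048, -0.1798, 0.2783]
orientation: [0.85, -0.527, 0.001, -0.0]
ft_force: [-3.2, 0.9, 4.6]
width: 0.704
```

{"method": "step_arm", "body": {
  "targets": [
    [[0, 0, 0.12], [0, 0, 0.05], 0.6],
    [[0, 0, 0.12], [0, 0, 0.05], 0.6],
    [[0, 0, 0.12], [0, 0, 0.05], 0.6],
    [[0, 0, 0.12], [0, 0, 0.05], 0.6],
    [[0, 0, 0.12], [0, 0, 0.05], 0.6],
    [[0, 0, 0.12], [0, 0, 0.05], 0.6]
  ]
}}

```text
t: 11.0
tcp_pos: [0.5045, -0.18, 0.2783]
orientation: [0.759, -0.651, 0.004, -0.001]
ft_force: [-3.8, 1.0, 3.6]
width: 0.709
```

```bash
python3 - <<'E'
from h import *
go(.5047,-.1797,.279,-63.6);rv();print(ctrl.sense()['wrist_torque'])
E
```

```text
t 11.0 tcp [ 0.5045 -0.18    0.2783] yaw -81.3 tilt [ 0.0069 -0.0041] F [-3.8  1.   3.6] w 0.709 j6 1.01
tool shift cm [-0.03 -0.02 -0.07] turn -0.309
rv [-0.006 -0.005  0.   ]
[0.24089948 0.5013203  0.06154598]
```

{"method": "step_arm", "body": {
  "targets": [
    [[0, 0, 0.12], [-0.006, -0.005, 0.05], 0.6],
    [[0, 0, 0.12], [0, 0, 0.05], 0.6],
    [[0, 0, 0.12], [0, 0, 0.05], 0.6],
    [[0, 0, 0.12], [0, 0, 0.05], 0.6],
    [[0, 0, 0.12], [0, 0, 0.05], 0.6],
    [[0, 0, 0.12], [0, 0, 0.05], 0.6]
  ]
}}

```text
t: 11.75
tcp_pos: [0.5045, -0.1806, 0.2782]
orientation: [-0.649, 0.761, -0.004, 0.001]
ft_force: [-3.1, 0.4, 3.9]
width: 0.705
```

```bash
python3 - <<'E'
from h import *
go(.5047,-.1797,.279,-63.6);rv();print(ctrl.sense()['wrist_torque'])
E
```

```text
t 11.75 tcp [ 0.5045 -0.1806  0.2782] yaw -99.06 tilt [ 0.007  -0.0044] F [-3.1  0.4  3.9] w 0.705 j6 1.32
tool shift cm [-0.09 -0.   -0.08] turn -0.619
rv [-0.008 -0.003  0.   ]
[0.23410077 0.58935652 0.13024787]
```

{"method": "step_arm", "body": {
  "targets": [
    [[-0.03, 0, 0.14], [-0.008, -0.003, 0.05], 0.6],
    [[0, 0, 0.12], [0, 0, 0.05], 0.6],
    [[0, 0, 0.12], [0, 0, 0.05], 0.6],
    [[0, 0, 0.12], [0, 0, 0.05], 0.6],
    [[0, 0, 0.12], [0, 0, 0.05], 0.6],
    [[0, 0, 0.12], [0, 0, 0.05], 0.6]
  ]
}}

```text
t: 12.5
tcp_pos: [0.5045, -0.1811, 0.2739]
orientation: [-0.524, 0.852, -0.002, 0.0]
ft_force: [-6.8, -0.1, 5.4]
width: 0.706
```

```bash
python3 - <<'E'
from h import *
go(.5047,-.1797,.279,-63.6);rv();print(ctrl.sense()['wrist_torque'])
E
```

```text
t 12.5 tcp [ 0.5045 -0.1811  0.2739] yaw -116.82 tilt [ 0.0026 -0.0043] F [-6.8 -0.1  5.4] w 0.706 j6 1.63
tool shift cm [-0.14  0.05 -0.51] turn -0.929
rv [-0.004 -0.003  0.   ]
[0.09826013 0.98639396 0.89742258]
```

{"method": "step_arm", "body": {
  "targets": [
    [[0, 0, 0.1], [-0.004, -0.003, -0.06], 0.6],
    [[0, 0, 0.15], [0, 0, 0], 0.6],
    [[0, 0, 0.15], [0, 0, 0], 0.6]
  ]
}}

```text
t: 12.88
tcp_pos: [0.5047, -0.1814, 0.2739]
orientation: [-0.549, 0.836, -0.002, 0.001]
ft_force: [-3.9, 1.5, 6.2]
width: 0.706
```

```bash
python3 - <<'E'
from h import *
go(.5047,-.1797,.279,-63.6);rv();print(ctrl.sense()['wrist_torque'])
E
```

```text
t 12.88 tcp [ 0.5047 -0.1814  0.2739] yaw -113.42 tilt [ 0.0044 -0.002 ] F [-3.9  1.5  6.2] w 0.706 j6 1.57
tool shift cm [-0.15  0.06 -0.51] turn -0.869
rv [-0.005 -0.     0.   ]
[0.23718744 0.76220391 0.04849302]
```

{"method": "step_arm", "body": {
  "targets": [
    [[0, 0, 0], [0, 0, 0], 1],
    [[0, 0, 0], [0, 0, 0], 1],
    [[0, 0, -0.5], [0, 0, -0.01], 1],
    [[0, 0, -4], [0, 0, -0.1], 1],
    [[0, 0, -4.5], [0, 0, -0.15], 1],
    [[0, 0, 0], [0, 0, -0.17], 1],
    [[0, 0, 0], [0, 0, -0.17], 1],
    [[0, 0, 0], [0, 0, -0.17], 1]
  ]
}}

```text
t: 13.88
tcp_pos: [0.5045, -0.1812, 0.3683]
orientation: [0.829, -0.559, 0.004, -0.001]
ft_force: [0.4, -0.4, 0.4]
width: 1.0
```

```bash
python3 - <<'E'
from h import *
go(.6051,.1701,.36,-63.6);rv(-63.6)
d=cam('wrist');save(d,'w7.png')
P=cloud(d)
print(ringfit(P,[.5042,-.1805],.036,.120,.127,.01675,.031))
k=(np.hypot(P[...,0]-.5042,P[...,1]+.1805)<.031)&(np.hypot(P[...,0]-.5042,P[...,1]+.1805)>.018)&(P[...,2]>.09)&(P[...,2]<.14)
print(np.percentile(P[k][:,2],[10,50,90]))
E
```

```text
t 13.88 tcp [ 0.5045 -0.1812  0.3683] yaw -67.93 tilt [ 0.0074 -0.0032] F [ 0.4 -0.4  0.4] w 1.0 j6 0.78
tool shift cm [-28.78 -22.52   0.79] turn -0.076
rv [-0.005 -0.006 -0.076]
(array([ 0.50274051, -0.18160994]), np.float64(0.00032071689404352625), 3483, np.float64(0.12237459424301664))
[0.12134873 0.12233081 0.12317042]
```

View pics/w7.png

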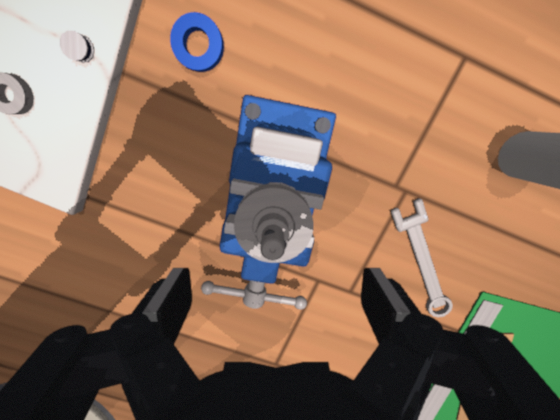

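{"method": "step_arm", "body": {
  "targets": [
    [[-3.6, -2.82, 0], [0, 0, 0], 1],
    [[-3.6, -2.82, 0], [0, 0, 0], 1],
    [[-3.6, -2.82, 0], [0, 0, 0], 1],
    [[-3.6, -2.82, 0], [0, 0, 0], 1],
    [[-3.6, -2.82, 0], [0, 0, 0], 1],
    [[-3.6, -2.82, 0], [0, 0, 0], 1],
    [[-3.6, -2.82, 2], [0, 0, 0], 1],
    [[-3.6, -2.82, 4], [0, 0, -0.03], 1],
    [[0, 0, 3], [-0.02, 0, -0.04], 1],
    [[0, 0, 0], [0, 0, 0], 1]
  ]
}}

```text
t: 15.18
tcp_pos: [0.611, 0.1799, 0.2766]
orientation: [0.843, -0.538, -0.0, 0.007]
ft_force: [-0.5, -0.6, -0.2]
width: 1.0
```

```bash
python3 - <<'E'
from h import *
go(.6051,.1701,.26,-63.6);rv(-63.6)
E
```

```text
t 15.18 tcp [0.611  0.1799 0.2766] yaw -65.05 tilt [-0.0081 -0.0126] F [-0.5 -0.6 -0.2] w 1.0 j6 1.37
tool shift cm [0.63 0.93 1.67] turn -0.025
rv [ 0.013 -0.008 -0.025]
```

{"method": "step_arm", "body": {
  "targets": [
    [[0.63, 0.93, 1.7], [0.013, -0.008, -0.025], 1],
    [[0, 0, 0], [0, 0, 0], 1]
  ]
}}

```text
t: 15.42
tcp_pos: [0.6054, 0.1681, 0.2624]
orientation: [0.849, -0.529, 0.001, -0.001]
ft_force: [0.2, -0.2, 0.3]
width: 1.003
```

```bash
python3 - <<'E'
from h import *
d=cam('wrist');save(d,'w8.png');P=cloud(d)
f=ringfit(P,[.6051,.1701],.04,.032,.037,.01275,.025);print(f)
go(*f[0],.192,-63.6);rv(-63.6)
E
```

```text
(array([0.60534579, 0.16985835]), np.float64(2.6802343226517694e-06), 2666, np.float64(0.034340877687092014))
t 15.47 tcp [0.606  0.1685 0.2643] yaw -63.89 tilt [0.0068 0.0015] F [0.8 0.5 1.1] w 1.004 j6 1.33
tool shift cm [-0.16  0.05  7.23] turn -0.005
rv [-0.007 -0.002 -0.005]
```

View pics/w8.png

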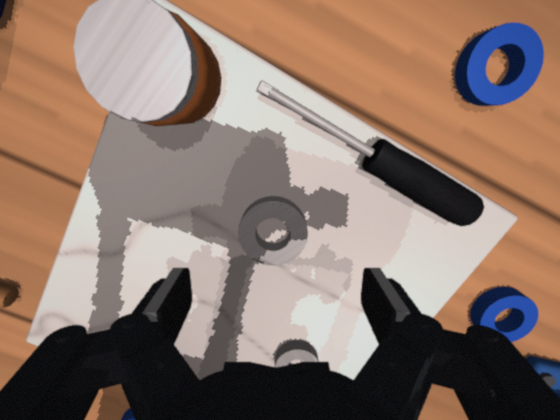

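{"method": "step_arm", "body": {
  "targets": [
    [[-0.16, 0.05, 2.4], [-0.007, -0.002, -0.005], 1],
    [[0, 0, 2.4], [0, 0, 0], 1],
    [[0, 0, 2.0], [0, 0, 0], 1],
    [[0, 0, 0], [0, 0, 0], 1]
  ]
}}

```text
t: 15.98
tcp_pos: [0.6061, 0.1694, 0.1962]
orientation: [0.849, -0.528, 0.002, -0.002]
ft_force: [0.5, -0.2, 0.5]
width: 1.004
```

```bash
python3 - <<'E'
from h import *
go(.6053,.1699,.192,-63.6);rv(-63.6)
E
```

```text
t 15.97 tcp [0.6061 0.1694 0.1962] yaw -63.8 tilt [0.0044 0.0012] F [ 0.5 -0.2  0.5] w 1.004 j6 1.33
tool shift cm [-0.08  0.05  0.42] turn -0.003
rv [-0.004 -0.001 -0.003]
```

{"method": "step_arm", "body": {
  "targets": [
    [[-0.08, 0.05, 0.42], [-0.004, -0.001, -0.003], 1],
    [[0, 0, 0.03], [0, 0, 0], 0.8],
    [[0, 0, 0.03], [0, 0, 0], 0.45],
    [[0, 0, 0], [0, 0, 0], 0.45],
    [[0, 0, 0], [0, 0, 0], 0.45],
    [[0, 0, 0], [0, 0, 0], 0.45],
    [[0, 0, 0], [0, 0, 0], 0.45]
  ]
}}

```text
t: 16.85
tcp_pos: [0.6059, 0.1703, 0.1936]
orientation: [0.85, -0.527, 0.001, -0.001]
ft_force: [0.1, 0.7, -0.4]
width: 0.56
```

```bash
python3 - <<'E'
from h import *
go(.6053,.1699,.192,-63.6);rv(-63.6)
E
```

```text
t 16.85 tcp [0.6059 0.1703 0.1936] yaw -63.62 tilt [0.0036 0.001 ] F [ 0.1  0.7 -0.4] w 0.56 j6 1.33
tool shift cm [0.   0.07 0.16] turn -0.0
rv [-0.004 -0.001 -0.   ]
```

{"method": "step_arm", "body": {
  "targets": [
    [[0, 0, -2], [-0.004, -0.001, 0], 0.45],
    [[0, 0, -4], [0, 0, 0], 0.45],
    [[0, 0, -6], [0, 0, 0], 0.45],
    [[0, 0, -6], [0, 0, 0], 0.45],
    [[0, 0, 0], [0, 0, 0], 0.45]
  ]
}}

```text
t: 17.48
tcp_pos: [0.6057, 0.1701, 0.376]
orientation: [0.85, -0.527, -0.002, 0.002]
ft_force: [0.5, -0.4, -1.5]
width: 0.561
```

```bash
python3 - <<'E'
from h import *
d=cam('wrist');save(d,'w9.png')
held(d,.158,.01275,.025)
go(.5042,-.1805,.37,-63.6);rv(-63.6)
E
```

```text
held: centre tool [0.0005 0.001 ] cost 4.340028193701228e-06 n 4143 plane [ 0.0004 -0.0038  0.1593]
t 17.52 tcp [0.6056 0.1701 0.372 ] yaw -63.62 tilt [-0.0111 -0.0023] F [ 0.3 -0.3 -2.2] w 0.563 j6 1.33
tool shift cm [26.9  24.66  0.4 ] turn -0.0
rv [ 0.011  0.003 -0.   ]
```

View pics/w9.png

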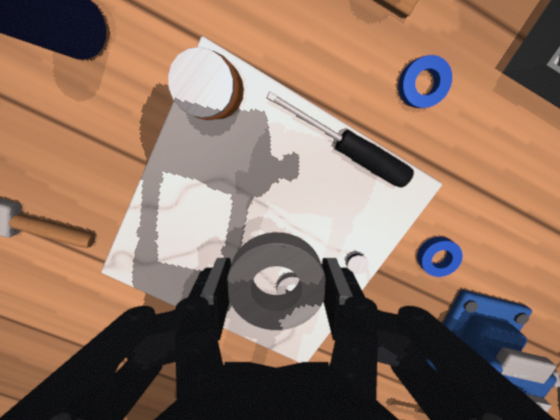

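{"method": "step_arm", "body": {
  "targets": [
    [[3.35, 3.08, -0.2], [0.011, 0.003, 0], 0.45],
    [[3.35, 3.08, -0.2], [0.003, 0.001, 0], 0.45],
    [[3.35, 3.08, -0.2], [0.003, 0.001, 0], 0.45],
    [[3.35, 3.08, -0.2], [0.003, 0.001, 0], 0.45],
    [[3.35, 3.08, -0.2], [0.003, 0.001, 0], 0.45],
    [[3.35, 3.08, -0.2], [0.003, 0.001, 0], 0.45],
    [[3.35, 3.08, -0.2], [0.003, 0.001, 0], 0.45],
    [[3.0, 2.8, -0.2], [0.003, 0.001, 0], 0.45],
    [[0, 0, 0], [0, 0, 0], 0.45]
  ]
}}

```text
t: 18.65
tcp_pos: [0.501, -0.1848, 0.3621]
orientation: [0.85, -0.526, -0.008, 0.0]
ft_force: [-0.4, 0.8, -1.9]
width: 0.564
```

```bash
python3 - <<'E'
from h import *
go(.5048,-.1797,.347,-63.6);rv(-63.6)
E
```

```text
t 18.65 tcp [ 0.501  -0.1848  0.3621] yaw -63.52 tilt [-0.0133  0.0083] F [-0.4  0.8 -1.9] w 0.564 j6 0.69
tool shift cm [-0.26 -0.58  1.51] turn 0.001
rv [0.008 0.013 0.001]
```

{"method": "step_arm", "body": {
  "targets": [
    [[-0.26, -0.58, 0.5], [0.008, 0.013, 0.001], 0.45],
    [[0, 0, 0], [0, 0, 0], 0.45]
  ]
}}

```text
t: 18.9
tcp_pos: [0.5054, -0.1784, 0.3534]
orientation: [0.85, -0.527, -0.002, -0.0]
ft_force: [-0.2, -0.1, -1.7]
width: 0.561
```

```bash
python3 - <<'E'
from h import *
go(.5048,-.1797,.317,-63.6);rv(-63.6)
E
```

```text
t 18.9 tcp [ 0.5054 -0.1784  0.3534] yaw -63.55 tilt [-0.0039  0.0026] F [-0.2 -0.1 -1.7] w 0.561 j6 0.71
tool shift cm [0.1  0.1  3.64] turn 0.001
rv [0.002 0.004 0.001]
```

{"method": "step_arm", "body": {
  "targets": [
    [[0.1, 0.1, 1.2], [0.002, 0.004, 0.001], 0.45],
    [[0, 0, 1.2], [0, 0, 0], 0.45],
    [[0, 0, 0.9], [0, 0, 0], 0.45],
    [[0, 0, 0], [0, 0, 0], 0.45]
  ]
}}

```text
t: 19.4
tcp_pos: [0.5054, -0.1774, 0.3165]
orientation: [0.851, -0.525, -0.001, 0.0]
ft_force: [-0.2, -0.3, -1.7]
width: 0.563
```

```bash
python3 - <<'E'
from h import *
go(.5048,-.1797,.309,-63.6);rv(-63.6)
E
```

```text
t 19.4 tcp [ 0.5054 -0.1774  0.3165] yaw -63.38 tilt [-0.0021  0.0009] F [-0.2 -0.3 -1.7] w 0.563 j6 0.71
tool shift cm [0.18 0.15 0.75] turn 0.004
rv [0.002 0.002 0.004]
```

{"method": "step_arm", "body": {
  "targets": [
    [[0.18, 0.15, 0], [0.002, 0.002, 0.004], 0.45],
    [[0, 0, 0], [0, 0, 0], 0.45]
  ]
}}

```text
t: 19.65
tcp_pos: [0.5049, -0.1799, 0.3171]
orientation: [0.85, -0.527, 0.001, -0.0]
ft_force: [-0.2, -0.0, -1.2]
width: 0.558
```

```bash
python3 - <<'E'
from h import *
go(.5048,-.1797,.309,-63.6);rv(-63.6)
E
```

```text
t 19.65 tcp [ 0.5049 -0.1799  0.3171] yaw -63.63 tilt [ 0.0016 -0.0005] F [-0.2 -0.  -1.2] w 0.558 j6 0.7
tool shift cm [-0.03 -0.    0.81] turn -0.001
rv [-0.001 -0.001 -0.001]
```

{"method": "step_arm", "body": {
  "targets": [
    [[-0.02, 0, 0.25], [-0.001, -0.001, 0], 0.45],
    [[0, 0, 0.25], [0, 0, 0], 0.45],
    [[0, 0, 0.25], [0, 0, 0], 0.45],
    [[0, 0, 0.2], [0, 0, 0], 0.45],
    [[0, 0, 0], [0, 0, 0], 0.45]
  ]
}}

```text
t: 20.27
tcp_pos: [0.5049, -0.18, 0.3078]
orientation: [0.85, -0.527, 0.001, -0.0]
ft_force: [-0.2, -0.1, -0.8]
width: 0.56
```

```bash
python3 - <<'E'
from h import *
go(.5048,-.1797,.299,-63.6);rv(-63.6)
E
```

```text
t 20.27 tcp [ 0.5049 -0.18    0.3078] yaw -63.65 tilt [ 0.0014 -0.0005] F [-0.2 -0.1 -0.8] w 0.56 j6 0.7
tool shift cm [-0.03 -0.    0.88] turn -0.001
rv [-0.001 -0.001 -0.001]
```

{"method": "step_arm", "body": {
  "targets": [
    [[0, 0, 0.3], [0, 0, 0], 0.45],
    [[0, 0, 0.3], [0, 0, 0], 0.45],
    [[0, 0, 0.3], [0, 0, 0], 0.45],
    [[0, 0, 0.15], [0, 0, 0], 0.45],
    [[0, 0, 0.1], [0, 0, 0], 0.45]
  ]
}}

```text
t: 20.9
tcp_pos: [0.5048, -0.1799, 0.2965]
orientation: [0.85, -0.527, 0.001, -0.0]
ft_force: [-3.6, 1.5, 7.2]
width: 0.565
```

```bash
python3 - <<'E'
from h import *
go(.5048,-.1797,.2975,-63.6);rv(-63.6)
E
```

```text
t 20.9 tcp [ 0.5048 -0.1799  0.2965] yaw -63.65 tilt [ 0.002  -0.0007] F [-3.6  1.5  7.2] w 0.565 j6 0.7
tool shift cm [-0.02 -0.01 -0.1 ] turn -0.001
rv [-0.001 -0.002 -0.001]
```

{"method": "step_arm", "body": {
  "targets": [
    [[0, 0, 0], [0, 0, 0], 0.8],
    [[0, 0, 0], [0, 0, 0], 0.8],
    [[0, 0, -0.5], [0, 0, 0], 1],
    [[0, 0, -4], [0, 0, 0], 1],
    [[0, 0, -4], [0, 0, 0], 1],
    [[0, 0, 0], [0, 0, 0], 1]
  ]
}}

```text
t: 21.65
tcp_pos: [0.5046, -0.1799, 0.3847]
orientation: [0.85, -0.527, 0.002, -0.0]
ft_force: [-0.6, -0.2, -0.1]
width: 1.002
```

```bash
python3 - <<'E'
from h import *
go(.5029,.0974,.37,-63.6);rv(-63.6)
d=cam('wrist');save(d,'w10.png')
P=cloud(d);r=np.hypot(P[...,0]-.5042,P[...,1]+.1805)
for a,b,l,h in[(.013,.024,.13,.15),(.026,.030,.115,.13)]:
    k=(r>a)&(r<b)&(P[...,2]>l)&(P[...,2]<h);print(k.sum(),np.percentile(P[k][:,2],[10,50,90]))
print(ringfit(P,[.5042,-.1805],.03,.135,.141,.01275,.025))
E
```

```text
t 21.65 tcp [ 0.5046 -0.1799  0.3847] yaw -63.65 tilt [ 0.003  -0.0012] F [-0.6 -0.2 -0.1] w 1.002 j6 0.7
tool shift cm [-24.93 -12.15   1.43] turn -0.001
rv [-0.002 -0.002 -0.001]
1806 [0.13655717 0.13739676 0.13816761]
616 [0.12164107 0.12246518 0.12322996]
(array([ 0.5030195 , -0.18188594]), np.float64(0.00029759649609745073), 2394, np.float64(0.13736599771835076))
```

View pics/w10.png

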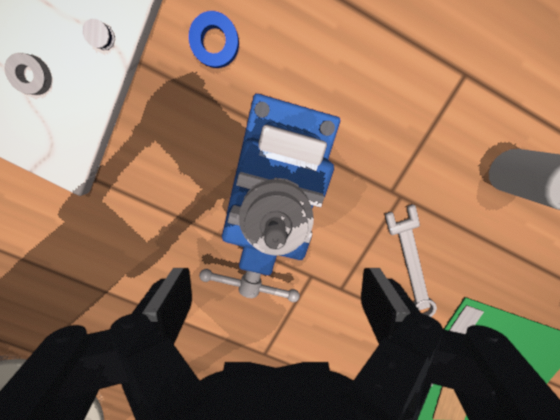

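{"method": "step_arm", "body": {
  "targets": [
    [[-4.1, -2.0, 0], [-0.003, -0.001, 0], 0.7],
    [[-4.1, -2.0, 0], [-0.003, -0.001, 0], 0.7],
    [[-4.1, -2.0, 0], [-0.003, -0.001, 0], 0.7],
    [[-4.1, -2.0, 1], [-0.003, -0.001, 0], 0.7],
    [[-4.1, -2.0, 3], [-0.003, -0.001, 0], 0.7],
    [[-3.8, -1.8, 4], [0, 0, 0], 0.7],
    [[0, 0, 3], [0, 0, 0], 0.7],
    [[0, 0, 0], [0, 0, 0], 0.7]
  ]
}}

```text
t: 22.7
tcp_pos: [0.498, 0.0981, 0.2569]
orientation: [0.849, -0.528, -0.013, 0.009]
ft_force: [-1.0, -0.0, 0.4]
width: 0.701
```

```bash
python3 - <<'E'
from h import *
go(.5029,.0974,.26,-63.6);rv(-63.6)
E
```

```text
t 22.7 tcp [0.498  0.0981 0.2569] yaw -63.75 tilt [-0.0321 -0.0016] F [-1.  -0.   0.4] w 0.701 j6 1.24
tool shift cm [ 0.27 -0.4  -0.33] turn -0.003
rv [ 0.03   0.013 -0.003]
```

{"method": "step_arm", "body": {
  "targets": [
    [[0.27, -0.4, -0.3], [0.03, 0.013, -0.003], 0.7],
    [[0, 0, 0], [0, 0, 0], 0.7]
  ]
}}

```text
t: 22.95
tcp_pos: [0.5037, 0.0967, 0.2615]
orientation: [0.85, -0.527, 0.002, -0.001]
ft_force: [-0.0, -0.6, 0.2]
width: 0.699
```

```bash
python3 - <<'E'
from h import *
d=cam('wrist');save(d,'w11.png');P=cloud(d)
f=ringfit(P,[.5029,.0974],.03,.0285,.034,.00875,.019);print(f)
go(*f[0],.1945,-63.6);rv(-63.6)
E
```

```text
(array([0.50300429, 0.09717179]), np.float64(2.192610921777652e-06), 1634, np.float64(0.031326433259707395))
t 23.0 tcp [0.5037 0.0967 0.2616] yaw -63.63 tilt [0.0045 0.0002] F [ 0.  -0.1  0.5] w 0.701 j6 1.23
tool shift cm [-0.08  0.07  6.71] turn -0.001
rv [-0.004 -0.002 -0.001]
```

View pics/w11.png

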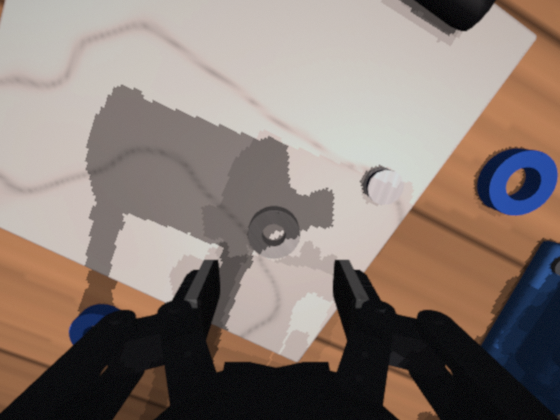

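{"method": "step_arm", "body": {
  "targets": [
    [[-0.08, 0.07, 2.2], [-0.004, -0.002, 0], 0.7],
    [[0, 0, 2.2], [0, 0, 0], 0.7],
    [[0, 0, 1.9], [0, 0, 0], 0.7],
    [[0, 0, 0], [0, 0, 0], 0.7]
  ]
}}

```text
t: 23.5
tcp_pos: [0.5029, 0.0959, 0.1956]
orientation: [0.849, -0.528, 0.0, -0.001]
ft_force: [-0.8, -0.1, 0.5]
width: 0.701
```

```bash
python3 - <<'E'
from h import *
go(.503,.0972,.1945,-63.6);rv(-63.6)
E
```

```text
t 23.5 tcp [0.5029 0.0959 0.1956] yaw -63.77 tilt [0.0012 0.0005] F [-0.8 -0.1  0.5] w 0.701 j6 1.23
tool shift cm [-0.11 -0.07  0.11] turn -0.003
rv [-0.001 -0.    -0.003]
```

{"method": "step_arm", "body": {
  "targets": [
    [[-0.11, -0.07, 0.14], [-0.001, 0, -0.003], 0.7],
    [[0, 0, 0], [0, 0, 0], 0.5],
    [[0, 0, 0], [0, 0, 0], 0.3],
    [[0, 0, 0], [0, 0, 0], 0.3],
    [[0, 0, 0], [0, 0, 0], 0.3],
    [[0, 0, 0], [0, 0, 0], 0.3]
  ],
  "grip_force": 80
}}

```text
t: 24.25
tcp_pos: [0.5037, 0.0973, 0.1966]
orientation: [0.85, -0.527, 0.002, -0.001]
ft_force: [0.3, -0.3, -0.7]
width: 0.4
```

{"method": "step_arm", "body": {
  "targets": [
    [[0, 0, -2], [0, 0, 0], 0.3],
    [[0, 0, -4], [0, 0, 0], 0.3],
    [[0, 0, -6], [0, 0, 0], 0.3],
    [[0, 0, -6], [0, 0, 0], 0.3],
    [[0, 0, -1], [0, 0, 0], 0.3],
    [[0, 0, 0], [0, 0, 0], 0.3]
  ]
}}

```text
t: 25.0
tcp_pos: [0.5027, 0.0971, 0.3888]
orientation: [0.85, -0.527, -0.001, 0.001]
ft_force: [-0.2, 0.3, -2.1]
width: 0.4
```

```bash
python3 - <<'E'
from h import *
d=cam('wrist');save(d,'w12.png')
held(d,.162,.00875,.019)
go(.5042,-.1805,.385,-63.6);rv(-63.6)
E
```

```text
held: centre tool [0.0006 0.0006] cost 5.031409189609277e-06 n 2208 plane [ 0.0005 -0.0024  0.1647]
t 25.05 tcp [0.5026 0.0971 0.3885] yaw -63.6 tilt [-0.0021 -0.0002] F [-0.4 -0.3 -1. ] w 0.401 j6 1.23
tool shift cm [24.94 12.2   0.35] turn -0.0
rv [ 0.002  0.001 -0.   ]
```

View pics/w12.png

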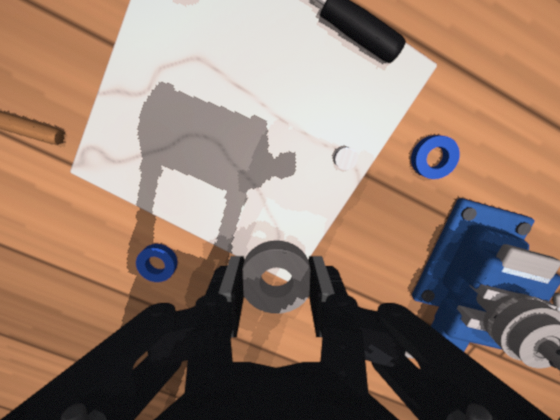

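{"method": "step_arm", "body": {
  "targets": [
    [[4.0, 1.97, -0.2], [0.005, 0.001, 0], 0.3],
    [[4.0, 1.97, -0.2], [0.003, 0.001, 0], 0.3],
    [[4.0, 1.97, -0.2], [0.003, 0.002, 0], 0.3],
    [[4.0, 1.97, -0.2], [0.003, 0.002, 0], 0.3],
    [[4.0, 1.97, -0.2], [0.003, 0.002, 0], 0.3],
    [[4.0, 1.97, -0.2], [0.003, 0.002, 0], 0.3],
    [[0, 0, 0], [0, 0, 0], 0.3],
    [[0, 0, 0], [0, 0, 0], 0.3]
  ]
}}

```text
t: 26.05
tcp_pos: [0.5033, -0.1775, 0.3777]
orientation: [0.851, -0.526, -0.007, -0.001]
ft_force: [0.1, 0.5, -0.3]
width: 0.397
```

```bash
python3 - <<'E'
from h import *
go(.5046,-.1797,.355,-63.6);rv(-63.6)
E
```

```text
t 26.05 tcp [ 0.5033 -0.1775  0.3777] yaw -63.46 tilt [-0.0102  0.0085] F [ 0.1  0.5 -0.3] w 0.397 j6 0.7
tool shift cm [ 0.29 -0.03  2.27] turn 0.002
rv [0.005 0.012 0.002]
```

{"method": "step_arm", "body": {
  "targets": [
    [[0.29, -0.03, 1.0], [0.005, 0.012, 0.002], 0.3],
    [[0, 0, 1.2], [0, 0, 0], 0.3],
    [[0, 0, 0], [0, 0, 0], 0.3]
  ]
}}

```text
t: 26.42
tcp_pos: [0.5051, -0.1774, 0.352]
orientation: [0.851, -0.525, -0.001, 0.0]
ft_force: [-0.3, 0.3, -0.9]
width: 0.401
```

```bash
python3 - <<'E'
from h import *
go(.5046,-.1797,.346,-63.6);rv(-63.6)
E
```

```text
t 26.43 tcp [ 0.5051 -0.1774  0.352 ] yaw -63.37 tilt [-0.0025  0.0011] F [-0.3  0.3 -0.9] w 0.401 j6 0.7
tool shift cm [0.19 0.15 0.6 ] turn 0.004
rv [0.002 0.002 0.004]
```

{"method": "step_arm", "body": {
  "targets": [
    [[0.19, 0.15, 0.3], [0.002, 0.002, 0.004], 0.3],
    [[0, 0, 0], [0, 0, 0], 0.3]
  ]
}}

```text
t: 26.68
tcp_pos: [0.5046, -0.1792, 0.349]
orientation: [0.85, -0.527, 0.0, -0.0]
ft_force: [0.4, -0.0, -1.2]
width: 0.398
```

```bash
python3 - <<'E'
from h import *
go(.5046,-.1797,.338,-63.6);rv(-63.6)
d=cam('wrist');save(d,'w13.png')
E
```

```text
t 26.68 tcp [ 0.5046 -0.1792  0.349 ] yaw -63.55 tilt [0.0007 0.    ] F [ 0.4 -0.  -1.2] w 0.398 j6 0.7
tool shift cm [0.04 0.02 1.1 ] turn 0.001
rv [-0.001 -0.     0.001]
```

View pics/w13.png

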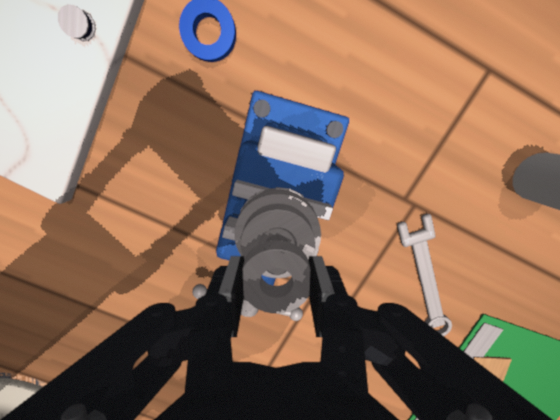

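{"method": "step_arm", "body": {
  "targets": [
    [[0.04, 0.02, 0.3], [0, 0, 0], 0.3],
    [[0, 0, 0.25], [0, 0, 0], 0.3],
    [[0, 0, 0.25], [0, 0, 0], 0.3],
    [[0, 0, 0.25], [0, 0, 0], 0.3],
    [[0, 0, 0.1], [0, 0, 0], 0.3]
  ]
}}

```text
t: 27.35
tcp_pos: [0.5048, -0.1798, 0.3379]
orientation: [0.85, -0.527, 0.001, -0.0]
ft_force: [-0.3, 0.3, -0.4]
width: 0.399
```

```bash
python3 - <<'E'
from h import *
go(.5046,-.1797,.332,-63.6);rv(-63.6)
E
```

```text
t 27.35 tcp [ 0.5048 -0.1798  0.3379] yaw -63.56 tilt [ 0.0025 -0.0005] F [-0.3  0.3 -0.4] w 0.399 j6 0.7
tool shift cm [-0.02  0.01  0.59] turn 0.001
rv [-0.002 -0.002  0.001]
```

{"method": "step_arm", "body": {
  "targets": [
    [[-0.02, 0.01, 0.25], [-0.002, -0.002, 0], 0.3],
    [[0, 0, 0.25], [0, 0, 0], 0.3],
    [[0, 0, 0.15], [0, 0, 0], 0.3],
    [[0, 0, 0.15], [0, 0, 0], 0.3]
  ]
}}

```text
t: 27.85
tcp_pos: [0.5046, -0.1797, 0.3296]
orientation: [0.85, -0.527, -0.0, -0.0]
ft_force: [0.4, 0.7, 2.8]
width: 0.397
```

```bash
python3 - <<'E'
from h import *
go(.5046,-.1797,.332,-63.6);rv(-63.6)
E
```

```text
t 27.85 tcp [ 0.5046 -0.1797  0.3296] yaw -63.56 tilt [0.     0.0002] F [0.4 0.7 2.8] w 0.397 j6 0.7
tool shift cm [-0.    0.   -0.24] turn 0.001
rv [-0.     0.     0.001]
```

{"method": "step_arm", "body": {
  "targets": [
    [[0, 0, 0.2], [0, 0, 0], 0.3],
    [[0, 0, 0.25], [0, 0, 0], 0.3],
    [[0, 0, 0.25], [0, 0, 0], 0.3],
    [[0, 0, 0.25], [0, 0, 0], 0.3]
  ]
}}

```text
t: 28.35
tcp_pos: [0.5045, -0.1797, 0.3216]
orientation: [0.85, -0.527, 0.001, -0.0]
ft_force: [-1.4, 0.9, 2.3]
width: 0.403
```

```bash
python3 - <<'E'
from h import *
go(.5046,-.1797,.3142,-63.6);rv(-63.6)
E
```

```text
t 28.35 tcp [ 0.5045 -0.1797  0.3216] yaw -63.56 tilt [ 0.0023 -0.0008] F [-1.4  0.9  2.3] w 0.403 j6 0.7
tool shift cm [ 0.   -0.    0.74] turn 0.001
rv [-0.002 -0.002  0.001]
```

Past the balls (8 mm lower, low force). On down to the spacer.

{"method": "step_arm", "body": {
  "targets": [
    [[0, 0, 0.25], [-0.002, -0.002, 0], 0.3],
    [[0, 0, 0.25], [0, 0, 0], 0.3],
    [[0, 0, 0.25], [0, 0, 0], 0.3],
    [[0, 0, 0.15], [0, 0, 0], 0.3],
    [[0, 0, 0.15], [0, 0, 0], 0.3]
  ]
}}

```text
t: 28.98
tcp_pos: [0.5043, -0.1795, 0.3138]
orientation: [0.85, -0.527, 0.001, -0.0]
ft_force: [-4.6, 1.8, 8.9]
width: 0.398
```

```bash
python3 - <<'E'
from h import *
go(.5046,-.1797,.3142,-63.6);rv(-63.6)
E
```

```text
t 28.98 tcp [ 0.5043 -0.1795  0.3138] yaw -63.56 tilt [ 0.0013 -0.0007] F [-4.6  1.8  8.9] w 0.398 j6 0.7
tool shift cm [ 0.03 -0.02 -0.04] turn 0.001
rv [-0.001 -0.001  0.001]
```

{"method": "step_arm", "body": {
  "targets": [
    [[0, 0, 0.25], [0, 0, 0], 0.3],
    [[0, 0, 0], [0, 0, 0], 0.7],
    [[0, 0, 0], [0, 0, 0], 0.8],
    [[0, 0, 0], [0, 0, 0], 1],
    [[0, 0, -0.5], [0, 0, 0], 1],
    [[0, 0, -3], [0, 0, 0], 1],
    [[0, 0, -4], [0, 0, 0], 1],
    [[0, 0, 0], [0, 0, 0], 1]
  ]
}}

```text
t: 29.98
tcp_pos: [0.5039, -0.1794, 0.389]
orientation: [0.85, -0.527, -0.0, 0.0]
ft_force: [-0.1, 0.1, -0.5]
width: 1.003
```

```bash
python3 - <<'E'
from h import *
go(.5046,-.1797,.3142,-63.6)
d=cam('wrist');save(d,'w14.png')
cv2.imwrite('pics/w14c.png',cv2.resize(d['img'][140:300,200:360,::-1],None,fx=3.5,fy=3.5,interpolation=cv2.INTER_CUBIC))
P=cloud(d);r=np.hypot(P[...,0]-.5042,P[...,1]+.1805)
for a,b,l,h in[(.009,.018,.143,.158),(.020,.024,.13,.145),(.026,.030,.115,.13)]:
    k=(r>a)&(r<b)&(P[...,2]>l)&(P[...,2]<h);print(k.sum(),np.percentile(P[k][:,2],[10,50,90]))
    q=P[k];q=q[abs(q[:,2]-np.median(q[:,2]))<.0015]
    print(np.linalg.lstsq(np.c_[q[:,:2],np.ones(len(q))],q[:,2],rcond=None)[0][:2].round(3))
E
```

```text
t 29.98 tcp [ 0.5039 -0.1794  0.389 ] yaw -63.56 tilt [-0.0004  0.0001] F [-0.1  0.1 -0.5] w 1.003 j6 0.7
tool shift cm [ 0.06 -0.05  7.48] turn 0.001
1119 [0.14855922 0.14938625 0.15021783]
[0.001 0.002]
582 [0.13654389 0.13735875 0.13824285]
[-0.001 -0.002]
608 [0.12158695 0.12241357 0.12315325]
[0.001 0.   ]
```

View pics/w14c.png

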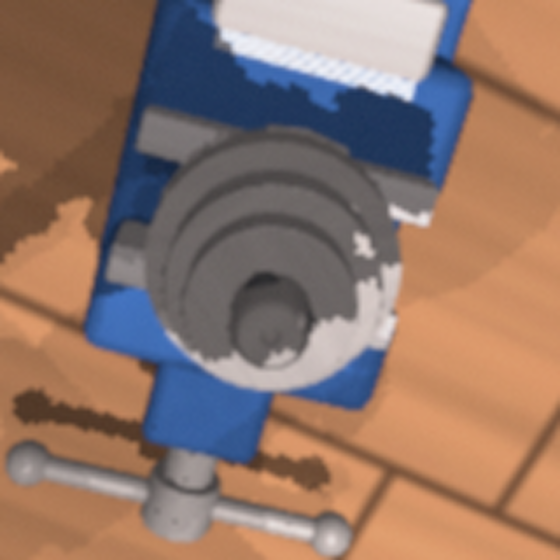

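All three rings are stacked flat and the gripper is clear above them. The tops read 0.1494, 0.1374 and 0.1224 m, against 0.150, 0.138 and 0.123 expected.

```bash
python3 -c "
from h import *
print(ctrl.close_job())"
```

```text
the job is handed in; nothing more can be done
None
```

I fitted the bush, spacer and collar onto the spindle in that order and handed the job in at about 30 s of the 72 s allowed. No verdict was reported.

- **Bush:** It stopped on the drive pins and dropped 4.3 mm when turned somewhere between 35 and 53 degrees, then pressed firm on the flange.
- **Spacer:** It slid onto its seat without hanging on the edge and pressed firm on the bush.
- **Collar:** It pushed past the spring balls at low force and pressed firm on the spacer.

**Final wrist-camera check:** The tops of the rings were about 0.6 mm below nominal, at 149.4, 137.4 and 122.4 mm against 150, 138 and 123 mm. The bare spindle's steps read low by about the same amount before any ring was on it, so I take this as a camera offset. The fitted tilt of each ring was at most about 0.002 rad. The gripper was open and clear above the spindle.

**One check that did not work:** The camera's sideways centre fit on the seated bush and spacer was poor. It read about 1.5 to 2 mm off the axis, with a high fitting error because the spindle gets in the way. I relied instead on the seat play and on the rings having gone down fully. I did not see any bystander disturbed in the pictures, but I did not measure their positions at the end.

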